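# Start and screw home the sprung-up clamp knob of a sloping vial heater

### The arm

A 6-joint arm with a two-finger parallel gripper is mounted at the origin on the work surface. World frame = base frame: x ahead of the robot, y to its left, z up, the work surface at z = 0. Lengths are in m, angles in rad, forces in N, time in s.
With the tool pointing down it reaches from about 0.375 to 0.975 m from the base axis. Payload 3.8 kg.
Tool frame: the origin (TCP) lies between the finger pads, 19 mm behind the fingertips; this is the grasp point; z points along the fingers, y is the line along which they close (so a half turn about z gives the same grasp; the last joint's range is limited). The gripper opens to 88 mm and grips with 3 to 60 N. Pads are 18 mm wide; open, the fingers measure 123 mm over their backs; the gripper's body (75 mm by 187 mm) begins 45 mm behind the grasp point.
Start: joints at [-1.268, 0.264, 1.604, -0, 1.274, -0.037], TCP at [0.225, -0.636, 0.257] pointing down, gripper open.
Joint ranges: [-2.63, 2.63], [-0.94, 2.18], [0.31, 2.57], [-1.31, 4.45], [0, 2.66], [-2.55, 2.55]. Speed limits (rad/s): [2.57, 2.57, 3.14, 3.14, 3.14, 3.14].

### API

Orientations are given as a rotation vector (axis times angle).
In Python, from bench import arm, viewer gives the robot as it stands. The module is installed in compiled form; this text tells all that it offers.
- The arm moves only by the tool apply_moves, never from a script. Its argument "deltas" is a list of rows, each a list of 5 numbers: the closure, from -1 (fully open) to 1 (shut), then the shift along the tool's x, y, z scaled (see below), then the turn about the tool's z scaled (see below). A call has 1 to 12 rows; each row shifts and turns the commanded pose from where the row before left it, along the tool's axes as they then stand; what a row does not reach is not made up. The controller multiplies each number of a shift by 25 mm and each number of a turn by 45 degrees. A row lasts 1/10 s, in which the tool goes at most 50 mm and 8.59 degrees, less where a joint would pass 70% of its speed; a pose out of reach is approached as far as the arm can. A call with a number of a shift or a turn outside -1 to 1 is refused whole. A call with a gripper value outside its range is refused whole. The fingers move at their own pace and stop on an object; "force" is the grip in N (left out, the last holds). Time passes only in rows, so rows that do not move let the fingers close. It gives the time, the measured TCP pose, the force, the opening and the grip force at its end, in the units of the state.
- arm.get_state(): the state, without advancing time (a new reading comes with each control period).
- viewer.grab_frame(name): name is "scene" or "top" or "wrist"; returns the picture (384x512x3 uint8, red, green, blue); there is no depth.
- viewer.calibration(name): a dict with "camera_matrix" (3x3 intrinsics, pixels), "R" (3x3) and "t" (3): a world point X has camera coordinates R X + t. Camera axes: x right, y down, z forward; pixel columns grow to the right and rows downward; lengths in m; the calibration is good to about 2 mm. A picture is of the moment at which its call begins: read the wrist's pose just before it. calibration takes no time and is no camera call; for the wrist camera it gives the pose at the moment of the call.
- arm.sign_off(): hands the job in; it is judged then, once.
The state is a dict: "clock": time; "qpos": joint angles; "dq": joint speeds; "joint_torque": joint torques, N m; "tcp_pos": TCP position; "ee_rot": TCP orientation; "force": force on the tool from outside, world axes, zero at the start; "wrist_torque": the same for the moment, N m; "grip_width": opening from 0.0 (shut) to 1.0 (fully open); "gripper_force": force on a finger pad.
Only numpy, scipy, OpenCV 4.12 (cv2) and the standard library are available. Lean on these libraries where they do the work, as an engineer would, in place of code of your own. Each camera call takes 0.05 s, during which the arm holds its last target. There are 200 camera calls.

### The job

The metal vial block on the sloping heater is clamped by two captive screw knobs, one at each side, and one of them is still sprung up, standing proud of its boss. Push that knob down into its boss and turn it clockwise to start its thread, screw it fully home until it stops, and let go. Leave the other knob tight, and do not knock over or shift the things around the heater.

Things in the scene. Friction and masses are not known exactly. Their poses are not given: they have to be found in the camera images.
- bath: sloping vial heater, fixed; origin on the bench under the centre of its deck, which is 100 mm up, 150 x 270 mm, and slopes 30 degrees down to its own -x (towards the robot). Mid-deck: vial block 84 mm wide in y, caps 54 mm above the deck. On each side a steel boss, 42 mm across, top 28 mm above the deck, with a screw knob; knob axes 184 mm apart, square to the deck
- screw_grip (a point): the sprung-up knob, to be fastened (on either side): black disc 40 mm across, 8 thick, with an upright bar grip 38 long, 14 wide, 24 tall. Point on the screw axis, 28 mm above the underside of the disc, 4 mm below the bar's top (TCP here: fingertips 1 mm above the disc); it moves with the knob. z: out along the screw axis, x: along the bar, y: across it
- screw_lift (a joint): how far the sprung-up knob is pushed into its boss, m: 0 = sprung up and standing proud, 0.011 = drawn home by its thread, 0.013 = bottom. The thread can catch from 0.009. A spring of 2.5 to 5.5 N lifts it while the thread has not caught
- screw_turn (a joint): turn of the sprung-up knob, rad, growing clockwise as seen from above; unstarted knobs stand at -0.3 to 0.45, the thread can be caught only while pushed in, begins at about 0.75 and is surely caught by 1.05, the stop of a knob that is fully home is at 2.4
- mate_grip (a point): the other knob, already tight, to be left so. Same shape. Point on the screw axis, 28 mm above the underside of the disc, 4 mm below the bar's top (TCP here: fingertips 1 mm above the disc); it moves with the knob. z: out along the screw axis, x: along the bar, y: across it
- mate_lift (a joint): how far the other knob is pushed into its boss, m: 0 = sprung up and standing proud, 0.011 = drawn home by its thread, 0.013 = bottom. The thread can catch from 0.009. A spring of 2.5 to 5.5 N lifts it while the thread has not caught
- mate_turn (a joint): turn of the other knob, rad, same sense; it starts at 2.25 to 2.4, tight
- amber_bottle: amber glass bottle, 72 mm across, 170 mm high, orange cap; bystander, origin at the centre of its underside
- clear_bottle: clear glass bottle, 60 mm across, 150 mm high, blue cap; bystander, origin at the centre of its underside
- beaker: glass beaker, 70 mm across, 85 mm high; bystander, origin at the centre of its underside
- jar: small screw-cap jar, 44 mm across, 45 mm high, in front of the heater; bystander, origin at the centre of its underside
- tip_box: pipette-tip box, 85 x 120 mm, 68 mm high with its tips; bystander, origin at the centre of its underside
- spatula: flat-bladed spatula with a handle lying on the bench, 180 mm long; bystander, origin at the centre of its underside

How it is judged:
At the end, for the whole second after the job is handed in: The knob that was sprung up is turned to at least 2.1 rad (its stop is 2.4) and stays at least 9.5 mm in by its thread; the other knob is still at least 2.1 rad turned and 9.5 mm in (value of joint each of screw_turn, mate_turn above 2.1 rad and value of joint each of screw_lift, mate_lift above 0.0095 m); the robot touches nothing.
It fails at once if the tight knob is loosened (turned back below 2.0 rad) (value of joint mate_turn below 2 rad).
It fails at once if a bystander (bottle, beaker, jar, tip box, spatula) is shifted by over 30 mm (distance of any of amber_bottle, clear_bottle, beaker, jar, tip_box, spatula from where it was at the start of the episode above 0.03 m).
It fails at once if a standing bystander is tipped over (angle between any of amber_bottle, clear_bottle, beaker, jar, tip_box's own z axis and vertical above 0.4 rad).
It also fails if it takes over 48 s, if anything falls off the work surface, if the arm or the gripper's body presses on something with over 40 N, if the wrist force passes 120 N, or if a joint passes its speed limit or range.

## Working session

There is one attempt and no reset: what is moved stays moved. The work goes in short steps, Python scripts to look and compute and a tool call to move; the robot and the scene stay as the last step left them, time stands still between calls to the robot, and variables do not carry over. Pictures are saved under pics/ and viewed, at most 10 in all, crops included, and the job is handed in when it is done.

Besides the shell and the picture viewer there is one more tool, called after ">>>" as name(argument=value, ...) on one line, values as JSON. apply_moves: Moves the arm, as the interface text tells. Shifts and turns lie within -1 to 1; 1 stands for 25 mm of shift or 45 degrees of turn. Its arguments: {"type":"object","properties":{"deltas":{"type":"array"},"force":{"type":"number"}},"required":["deltas"]}

```bash
mkdir -p pics
python3 - <<'E'
from bench import arm, viewer
import cv2
print(arm.get_state())
for n in ["scene","top"]:
    f=viewer.grab_frame(n); cv2.imwrite(f"pics/{n}0.png",cv2.resize(f[...,::-1],(800,600),interpolation=cv2.INTER_CUBIC))
    print(n,viewer.calibration(n))
E
```

```text
{'clock': 0.0, 'qpos': array([-1.26791940e+00,  2.64743152e-01,  1.60533837e+00,  4.87169645e-06,
        1.27370544e+00, -3.69274633e-02]), 'dq': array([ 1.24832230e-04, -1.59650065e-03,  3.16707416e-05, -1.17172683e-03,
        1.01742045e-03,  1.21448937e-03]), 'joint_torque': array([-1.26069567e-04, -5.02107561e+01, -3.56881320e+01,  7.30139622e-02,
        2.95051024e-02, -1.54957625e-04]), 'tcp_pos': array([ 0.22476544, -0.63578232,  0.25611394]), 'ee_rot': array([-3.09421395e+00, -5.30829115e-01,  4.49428062e-04]), 'force': array([ 0.53265019, -0.87486128,  1.00590784]), 'wrist_torque': array([-0.02639654, -0.04189435, -0.0077795 ]), 'gripper_force': 0.0, 'grip_width': 1.000653538009853}
scene {'camera_matrix': array([[456.18765619,   0.        , 250.96064993],
       [  0.        , 456.18765619, 185.27978495],
       [  0.        ,   0.        ,   1.        ]]), 'R': array([[-0.65914512,  0.75185248,  0.01567006],
       [ 0.62015808,  0.55523947, -0.55417785],
       [-0.42536063, -0.35556571, -0.83225078]]), 't': array([ 0.34877601, -0.25779178,  1.45594979])}
top {'camera_matrix': array([[439.02605303,   0.        , 258.32112815],
       [  0.        , 439.02605303, 191.97230887],
       [  0.        ,   0.        ,   1.        ]]), 'R': array([[ 0.03079818, -0.99950255, -0.0067911 ],
       [-0.99321684, -0.02984092, -0.11238249],
       [ 0.11212393,  0.01020621, -0.99364182]]), 't': array([-0.002661  ,  0.54674833,  1.37566079])}
```

View pics/scene0.png

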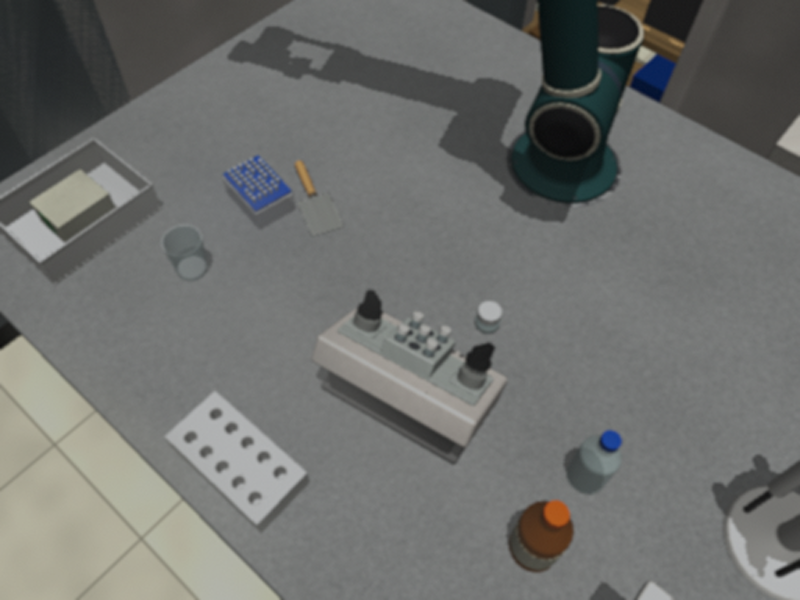

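View pics/top0.png

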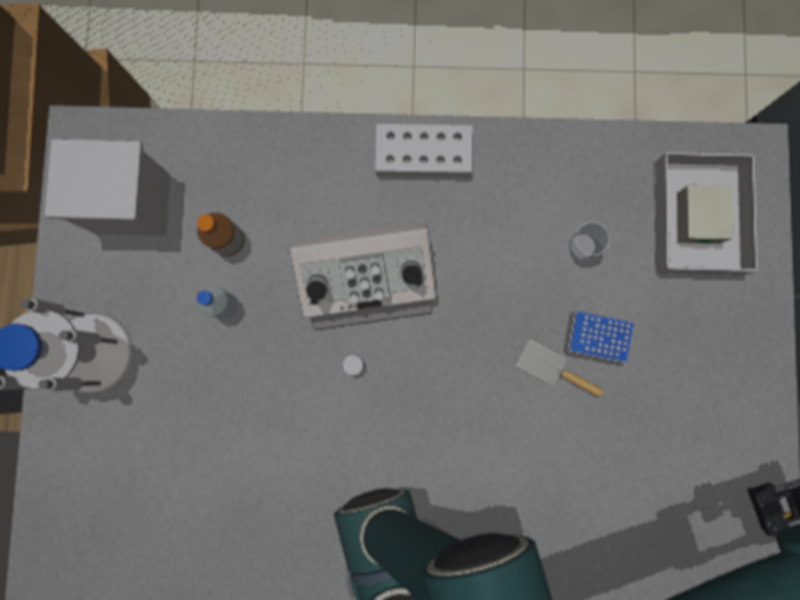

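The scene picture shows the heater at the centre, with knobs near (370,310) and (480,360). In the top picture they are near (412,273) and (317,290). I'll enlarge both.

Run:
```python
from bench import arm, viewer
import cv2, numpy as np
out=[]
for n,(u,v,w,h) in {"scene":(195,175,135,100),"top":(180,140,110,82)}.items():
    f=np.mean([viewer.grab_frame(n).astype(float) for _ in range(2)],0).astype(np.uint8)
    c=f[v:v+h,u:u+w,::-1]
    out.append(cv2.resize(c,(540,400) if n=="scene" else (550,410),interpolation=cv2.INTER_CUBIC))
a=cv2.resize(out[0],(405,300));
W=cv2.copyMakeBorder
cv2.imwrite("pics/c_scene.png",cv2.convertScaleAbs(cv2.resize(out[0],(800,592),interpolation=cv2.INTER_CUBIC),alpha=1.5,beta=20))
cv2.imwrite("pics/c_top.png",cv2.convertScaleAbs(cv2.resize(out[1],(800,596),interpolation=cv2.INTER_CUBIC),alpha=1.5,beta=20))
```

```text
(no output)
```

View pics/c_scene.png

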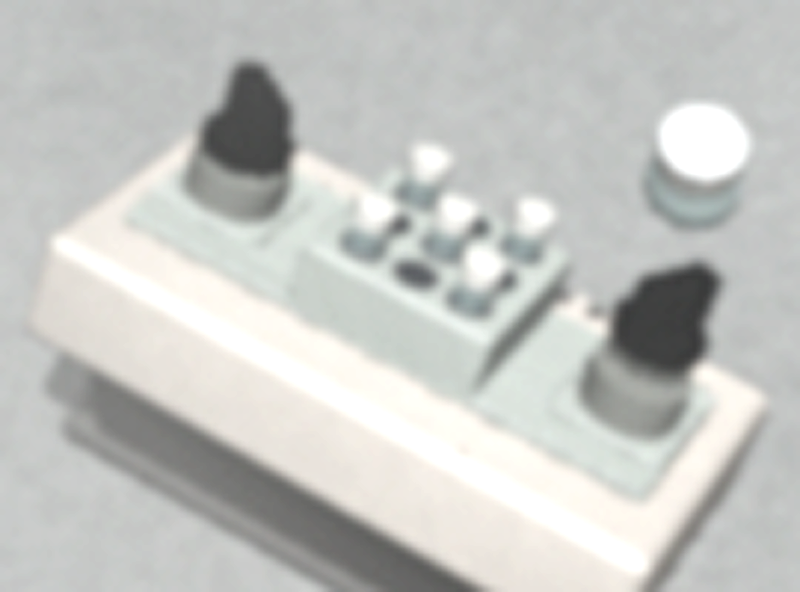

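View pics/c_top.png

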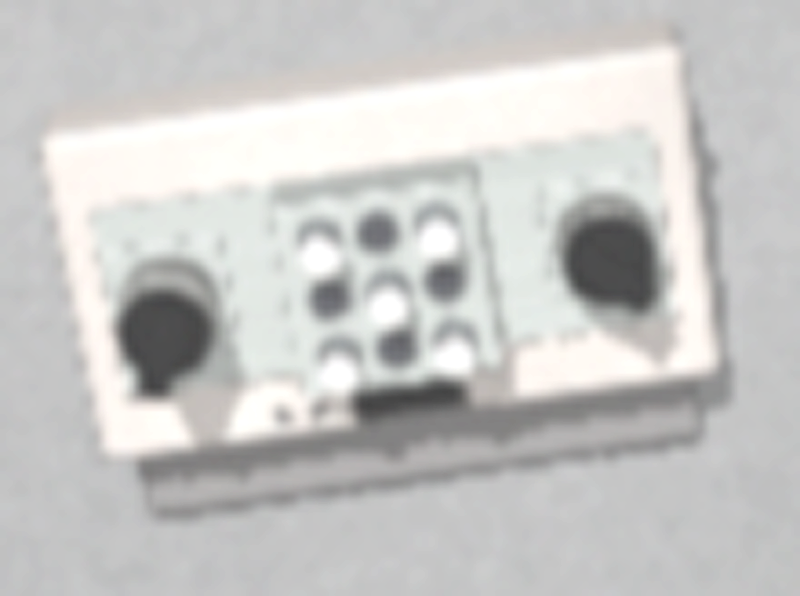

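The +y knob is the proud one: it has the larger offset from its boss at (160,335) in the top crop and (660,320) in the scene crop, with its bar end near (150,390). The -y knob at (608,260) has its bar turned to the lower right, at about 2.3 rad, so it is tight. I'll fit the heater pose next.

```bash
cat > h.py <<'E'
import numpy as np, cv2
from scipy.optimize import least_squares
from scipy.spatial.transform import Rotation as R
from bench import arm, viewer
def proj(n,X,cal=None):
    c=cal or viewer.calibration(n); p=np.atleast_2d(X)@c["R"].T+c["t"]; q=p@c["camera_matrix"].T
    return q[:,:2]/q[:,2:]
def B(p):  # bath pose -> origin, R (world<-deck frame: s,y,n) and deck centre
    x,y,w=p[:3]; Rm=R.from_euler("z",w).as_matrix()@R.from_euler("y",-30,degrees=True).as_matrix()
    return np.array([x,y,.1]),Rm
def deck(p,P): o,Rm=B(p); return o+np.atleast_2d(P)@Rm.T
def knob(p,side,under,turn):  # outlines, deck frame
    a=np.linspace(0,2*np.pi,25); c=np.array([0,side*.092,0])
    d=[c+np.c_[.02*np.cos(a),.02*np.sin(a),0*a+under+h] for h in (0,.008)]
    ct,st=np.cos(-turn),np.sin(-turn)
    for h in (.008,.032):
        b=np.array([[.019,.007],[.019,-.007],[-.019,-.007],[-.019,.007],[.019,.007]])@np.array([[ct,-st],[st,ct]]).T
        d.append(c+np.c_[b,0*b[:,0]+under+h])
    d.append(c+np.c_[.021*np.cos(a),.021*np.sin(a),0*a+.028])
    return [deck(p,x) for x in d]
E
python3 - <<'E'
from h import *
top=np.array([[45,135],[675,45],[718,372],[108,458]])*[110/800,82/596]+[180,140]
sc=np.array([[60,240],[645,570],[765,400],[190,140]])*[135/800,100/592]+[195,175]
ct=np.array([[.075,.135,0],[.075,-.135,0],[-.075,-.135,0],[-.075,.135,0]]); cs=ct[[1,0,3,2]]
f=lambda p:np.r_[(proj("top",deck(p,ct))-top).ravel(),(proj("scene",deck(p,cs))-sc).ravel()]
r=least_squares(f,[.6,.1,.1],loss="soft_l1"); print(r.x,f(r.x).round(1)); np.save("p.npy",r.x)
p=r.x
ims=[]
for n,(u,v,w,h),s in (("scene",(195,175,135,100),4),("top",(180,140,110,82),4)):
    im=viewer.grab_frame(n)[v:v+h,u:u+w,::-1]; im=cv2.convertScaleAbs(cv2.resize(im,None,fx=5.8,fy=5.8,interpolation=cv2.INTER_CUBIC),alpha=1.6,beta=20)
    L=[deck(p,np.vstack([ct,ct[:1]]))]+knob(p,1,.041,.4)+knob(p,-1,.030,2.3)
    for k,q in enumerate(L):
        uv=((proj(n,q)-[u,v]+.5)*5.8-.5).round().astype(int)
        cv2.polylines(im,[uv],False,[(0,0,255),(0,200,0),(255,100,0)][k%3],1,cv2.LINE_AA)
    ims.append(im[:, :400] if 0 else im)
a=ims[0][60:580,400:783]; b=ims[1][100:400,0:400]
b2=ims[1][50:350,300:638]
H=np.zeros((600,790,3),np.uint8); H[:520,:383]=a; H[:300,390:790]=b; H[300:600,390:728]=b2
cv2.imwrite("pics/ov.png",H)
E
```

```text
[0.58932921 0.09263338 0.18073416] [-1.9 -0.2  0.8 -1.2  0.6 -0.7 -0.9  0.3 -4.4 -0.1 -0.   0.5  0.6 -1.2
  4.1 -5.8]
```

View pics/ov.png

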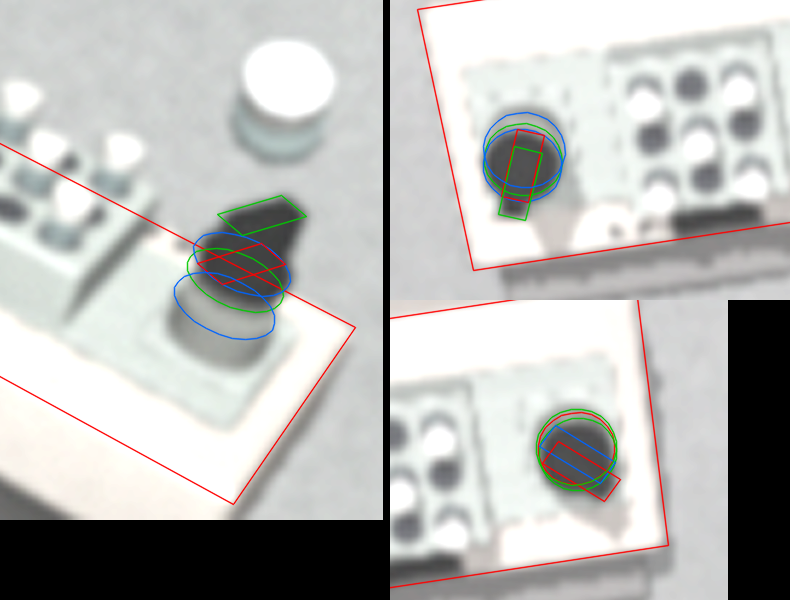

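```bash
cat >> h.py <<'E'
p0=lambda:np.load("p.npy")
def handangle(p,t):  # bar heading in world (horizontal projection)
    o,Rm=B(p); b=Rm@[np.cos(t),-np.sin(t),0]; return np.arctan2(b[1],b[0])
def goto(P,heading=None):
    s=arm.get_state(); T=R.from_rotvec(s["ee_rot"]).as_matrix()
    d=T.T@(np.asarray(P)-s["tcp_pos"]); h=np.arctan2(T[1,0],T[0,0])
    out=dict(tcp=s["tcp_pos"].round(4),units=(d/.025).round(2),head=np.degrees(h).round(1),q6=s["qpos"][5].round(2))
    if heading is not None:
        # tool z down: + turn about tool z lowers world heading; bar symmetric by pi
        out["turn_units"]=np.round((((h-heading)+np.pi/2)%np.pi-np.pi/2)/(np.pi/4),2)
    return out
def axis_pt(p,n,s=0,y=.092): return deck(p,[[s,y,n]])[0]
E
python3 - <<'E'
from h import *
p=p0(); g=axis_pt(p,.069); print(g, np.degrees([handangle(p,t) for t in (0,.4,1.57,2.4)]))
T=R.from_rotvec(arm.get_state()["ee_rot"]).as_matrix(); print(T.round(3))
print(goto([g[0]-.05,g[1],.26],handangle(p,.4)))
E
```

```text
[0.53885398 0.17693345 0.15975575] [  10.35530436  -15.66630545  -79.60518223 -123.03788448]
[[ 0.943  0.333 -0.   ]
 [ 0.333 -0.943  0.   ]
 [ 0.    -0.    -1.   ]]
{'tcp': array([ 0.2249, -0.6363,  0.2572]), 'units': array([ 20.8 , -27.15,  -0.1 ]), 'head': np.float64(19.5), 'q6': np.float64(-0.04), 'turn_units': np.float64(0.78)}
```

>>> apply_moves(deltas=[[-1,0.74,-0.97,0,0],[-1,0.74,-0.97,0,0],[-1,0.74,-0.97,0,0],[-1,0.74,-0.97,0,0],[-1,0.74,-0.97,0,0],[-1,0.74,-0.97,0,0],[-1,0.74,-0.97,0,0],[-1,0.74,-0.97,0,0],[-1,0.74,-0.97,0,0],[-1,0.74,-0.97,0,0],[-1,0.74,-0.97,0,0],[-1,0.74,-0.97,0,0]])

```text
clock: 1.6
tcp_pos: [0.3375, -0.2869, 0.2576]
ee_rot: [3.096, 0.531, 0.001]
force: [0.0, 0.8, 0.6]
grip_width: 0.999
gripper_force: 0.0
```

>>> apply_moves(deltas=[[-1,0.74,-0.97,0,0],[-1,0.74,-0.97,0,0],[-1,0.74,-0.97,0,0],[-1,0.74,-0.97,0,0],[-1,0.74,-0.97,0,0],[-1,0.74,-0.97,0,0],[-1,0.74,-0.97,0,0],[-1,0.74,-0.97,0,0],[-1,0.74,-0.97,0,0],[-1,0.74,-0.97,0,0],[-1,0.74,-0.97,0,0],[-1,0.74,-0.97,0,0]])

```text
clock: 2.8
tcp_pos: [0.4498, 0.0616, 0.2577]
ee_rot: [3.096, 0.532, 0.001]
force: [-0.1, 0.2, -0.0]
grip_width: 0.995
gripper_force: 0.0
```

>>> apply_moves(deltas=[[-1,0.74,-0.97,0,0],[-1,0.74,-0.97,0,0],[-1,0.74,-0.97,0,0],[-1,0.74,-0.97,0,0],[-1,0,0,0,-0.19],[-1,0,0,0,-0.19],[-1,0,0,0,-0.19],[-1,0,0,0,-0.19],[-1,0,0,0,-0.19],[-1,0,0,0,-0.19],[-1,0,0,0,-0.19],[-1,0,0,0,-0.19]])

```text
clock: 4.0
tcp_pos: [0.4871, 0.1764, 0.2576]
ee_rot: [2.255, 2.187, 0.001]
force: [0.4, -0.4, -0.1]
grip_width: 1.0
gripper_force: 0.0
```

>>> apply_moves(deltas=[[-1,0,0,0,-0.19],[-1,0,0,0,-0.19],[-1,0,0,0,-0.19],[-1,0,0,0,-0.19],[-1,0,0,0,-0.19],[-1,0,0,0,-0.19],[-1,0,0,0,-0.19],[-1,0,0,0,-0.19],[-1,0,0,0,-0.18],[-1,0,0,0,0]])

```text
clock: 5.0
tcp_pos: [0.4871, 0.1764, 0.2576]
ee_rot: [0.427, 3.112, 0.0]
force: [-0.8, 0.8, -0.2]
grip_width: 0.996
gripper_force: 0.0
```

Run:
```python
from h import *
p=p0(); g=axis_pt(p,.069); print(goto(g,handangle(p,.4)), arm.get_state()["clock"])
im=viewer.grab_frame("wrist"); np.save("w1.npy",im); cal=viewer.calibration("wrist"); np.save("w1c.npy",cal,allow_pickle=True)
print(proj("wrist",g), cal)
S=cv2.resize(im[...,::-1],(800,600),interpolation=cv2.INTER_CUBIC); cv2.imwrite("pics/w1.png",S)
```

```text
{'tcp': array([0.4871, 0.1764, 0.2576]), 'units': array([-1.99,  0.58,  3.91]), 'head': np.float64(164.4), 'q6': np.float64(-1.0), 'turn_units': np.float64(0.0)} 5.0
[[269.89661989 263.43665455]] {'camera_matrix': array([[309.0872223 ,   0.        , 252.15973094],
       [  0.        , 309.0872223 , 196.33018056],
       [  0.        ,   0.        ,   1.        ]]), 'R': array([[ 2.71033013e-01,  9.62570031e-01, -2.03887775e-04],
       [ 9.26843779e-01, -2.60916308e-01,  2.69969054e-01],
       [ 2.59810923e-01, -7.33594982e-02, -9.62868978e-01]]), 't': array([-0.30207072, -0.44246568,  0.27521035])}
```

View pics/w1.png

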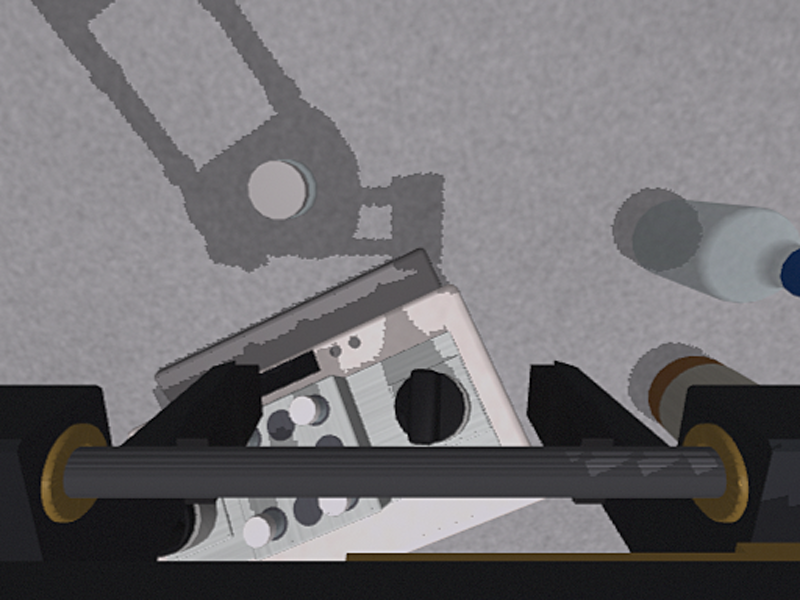

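Wrist view: the knob disc is centred near (430,405) with its bar nearly vertical in the picture at x 412–440. The corner of the deck is at (458,288). I'll overlay the model to refine it.

Run:
```python
from h import *
im=np.load("w1.npy"); cal=np.load("w1c.npy",allow_pickle=True).item(); p=p0()
u,v,w,h,s=225,175,130,120,6
c=[]
for ov in (0,1):
    S=cv2.convertScaleAbs(cv2.resize(im[v:v+h,u:u+w,::-1],None,fx=s,fy=s,interpolation=cv2.INTER_CUBIC),alpha=1.6,beta=20)
    if ov:
        ct=np.array([[.075,-.135,0],[-.075,-.135,0],[-.075,.135,0],[.075,.135,0]])
        for k,q in enumerate([deck(p,ct)]+knob(p,1,.041,.4)):
            cv2.polylines(S,[((proj("wrist",q,cal)-[u,v]+.5)*s).astype(int)],False,[(0,0,255),(0,200,0),(255,100,0)][k%3],1,cv2.LINE_AA)
    c.append(S[:, 100:500] if 0 else S)
out=np.hstack([x[:, 190:590] for x in c])[:600]
cv2.imwrite("pics/w1o.png",out[130:])
```

```text
(no output)
```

View pics/w1o.png

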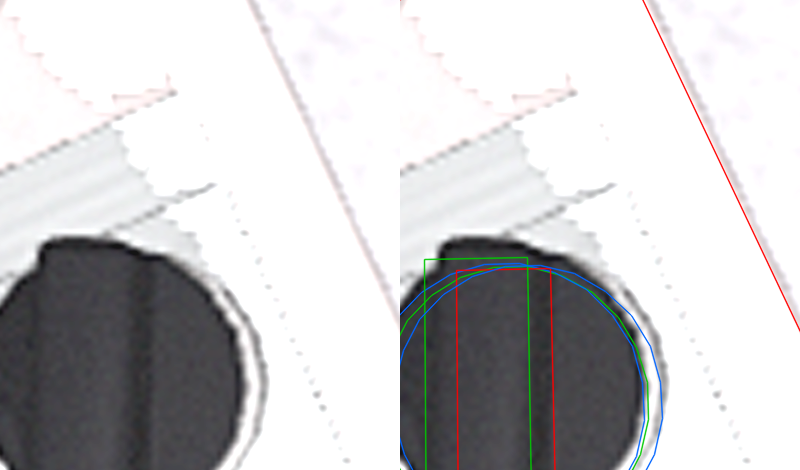

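The model agrees to about 1–2 mm: the bar top is about 1 mm to tool +y and the turn is about 0.4. Now I'll work out the hover and grip targets.

Run:
```python
from h import *
p=p0(); g=axis_pt(p,.071); T=R.from_rotvec(arm.get_state()["ee_rot"]).as_matrix()
print(g, goto(g+.001*T[:,1],handangle(p,.4)), (T.T@B(p)[1][:,2]).round(3))
```

```text
[0.53787027 0.1767537  0.1614878 ] {'tcp': array([0.4871, 0.1764, 0.2575]), 'units': array([-1.95,  0.61,  3.84]), 'head': np.float64(164.2), 'q6': np.float64(-1.0), 'turn_units': np.float64(-0.0)} [ 0.449 -0.22  -0.866]
```

>>> apply_moves(deltas=[[0,-0.65,0.2,0,0],[0,-0.65,0.2,0,0],[0,-0.65,0.21,0,0],[0,0,0,0.8,0],[0,0,0,0.8,0],[0,0,0,0.8,0],[0,0,0,0.8,0],[0,0,0,0.64,0],[0,0,0,0,0]], force=25)

```text
clock: 5.95
tcp_pos: [0.5378, 0.1794, 0.16]
ee_rot: [-0.432, -3.11, -0.004]
force: [-2.4, 5.6, 2.3]
grip_width: 0.497
gripper_force: 2.3
```

>>> apply_moves(deltas=[[1,0,0,0,0],[1,0,0,0,0],[1,0,0,0,0],[1,0,0,0,0],[1,0,0,0,0]], force=25)

```text
clock: 6.45
tcp_pos: [0.5401, 0.1834, 0.1635]
ee_rot: [0.431, 3.108, 0.017]
force: [0.5, 16.2, 2.6]
grip_width: 0.319
gripper_force: 24.3
```

Run:
```python
from h import *
p=p0(); s=arm.get_state(); print(goto(axis_pt(p,.071),handangle(p,.4)),s["wrist_torque"],s["force"],s["grip_width"]*88,s["gripper_force"])
im=viewer.grab_frame("wrist")
cv2.imwrite("pics/w2.png",cv2.resize(cv2.convertScaleAbs(im[150:350,150:400,::-1],alpha=1.5,beta=15),(750,600),interpolation=cv2.INTER_CUBIC))
```

```text
{'tcp': array([0.5401, 0.1834, 0.1635]), 'units': array([ 0.01, -0.28,  0.08]), 'head': np.float64(164.2), 'q6': np.float64(-1.02), 'turn_units': np.float64(-0.0)} [ 2.92598656 -0.27689849  0.19190231] [ 0.46723245 16.17161615  2.63432797] 28.11396507860623 24.322328164125793
```

View pics/w2.png

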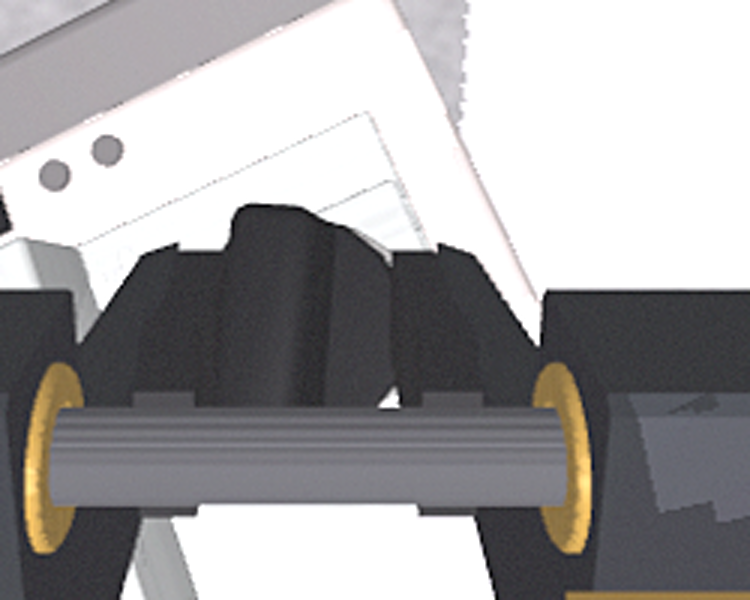

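The opening stopped at 28 mm: the +y finger is against the disc rim, because the tips were too deep on the low side. I'll open, lift, narrow the gap and come down higher up the bar.

>>> apply_moves(deltas=[[0,0,0,0,0],[0,0,0,0,0],[0,0,0,0,0],[0,0.05,0,-0.25,0],[0,0.06,-0.05,-0.35,0],[0.36,0,0,0,0],[0.36,0,0,0,0]])

```text
clock: 7.2
tcp_pos: [0.5351, 0.177, 0.1767]
ee_rot: [0.428, 3.112, -0.0]
force: [0.1, 0.1, 0.1]
grip_width: 0.341
gripper_force: 0.0
```

>>> apply_moves(deltas=[[0.36,0,0,0.2,0],[0.36,0,0,0.19,0],[0.36,0,0,0,0]])

```text
clock: 7.5
tcp_pos: [0.5345, 0.1772, 0.1655]
ee_rot: [-0.427, -3.111, 0.001]
force: [-0.0, -1.3, 0.6]
grip_width: 0.325
gripper_force: 0.4
```

>>> apply_moves(deltas=[[1,0,0,0,0],[1,0,0,0,0],[1,0,0,0,0],[1,0,0,0,0]], force=20)

```text
clock: 7.9
tcp_pos: [0.5353, 0.1789, 0.1664]
ee_rot: [0.427, 3.112, 0.004]
force: [0.9, 4.8, -2.2]
grip_width: 0.187
gripper_force: 18.5
```

Run:
```python
from h import *
p=p0(); s=arm.get_state(); print(goto(axis_pt(p,.077),handangle(p,.4)),s["wrist_torque"],s["force"],s["grip_width"]*88,s["gripper_force"])
im=viewer.grab_frame("wrist")
cv2.imwrite("pics/w3.png",cv2.resize(cv2.convertScaleAbs(im[150:350,150:400,::-1],alpha=1.5,beta=15),(750,600),interpolation=cv2.INTER_CUBIC))
```

```text
{'tcp': array([0.5353, 0.1789, 0.1664]), 'units': array([-0.02, -0.11, -0.01]), 'head': np.float64(164.4), 'q6': np.float64(-1.02), 'turn_units': np.float64(0.0)} [ 0.99601179 -0.38959855  0.09466476] [ 0.93610119  4.81253093 -2.21738906] 16.469703015558924 18.532061520963907
```

The opening is now 16.5 mm, which is the bar held at a slight tilt. Next I push it in about 12 mm along the screw axis.

>>> apply_moves(deltas=[[1,-0.05,0.025,0.1,0],[1,-0.05,0.025,0.1,0],[1,-0.05,0.025,0.1,0],[1,-0.065,0.03,0.12,0],[1,0,0,0,0]], force=40)

```text
clock: 8.45
tcp_pos: [0.5409, 0.18, 0.1566]
ee_rot: [-0.427, -3.112, -0.004]
force: [-2.2, 5.7, 4.0]
grip_width: 0.173
gripper_force: 37.4
```

Run:
```python
from h import *
p=p0(); s=arm.get_state(); print(goto(axis_pt(p,.065),handangle(p,.4)),s["wrist_torque"],B(p)[1].T@s["force"],s["grip_width"]*88,s["gripper_force"])
im=viewer.grab_frame("wrist")
cv2.imwrite("pics/w3.png",cv2.resize(cv2.convertScaleAbs(im[150:350,150:400,::-1],alpha=1.5,beta=15),(750,600),interpolation=cv2.INTER_CUBIC))
```

```text
{'tcp': array([0.5409, 0.18  , 0.1566]), 'units': array([-0.03, -0.1 ,  0.01]), 'head': np.float64(164.4), 'q6': np.float64(-1.02), 'turn_units': np.float64(0.0)} [1.01040844 0.29696125 0.06876554] [0.98959064 5.9694133  4.05813534] 15.233825350363045 37.41878029773943
```

View pics/w3.png

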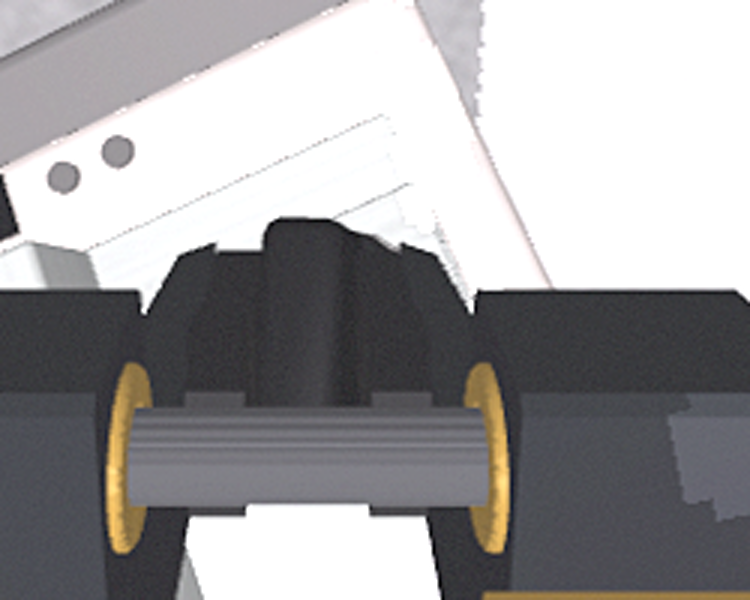

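The bar is held between the pads, and the axial force of 4 N matches the spring. Now the first stage of turning.

>>> apply_moves(deltas=[[1,0,0,0,0.12],[1,0,0,0,0.12],[1,0,0,0,0.12],[1,0,0,0,0]])

```text
clock: 8.9
tcp_pos: [0.5407, 0.1814, 0.1572]
ee_rot: [-0.864, -3.019, -0.008]
force: [-4.0, 8.7, 4.2]
grip_width: 0.187
gripper_force: 42.4
```

Run:
```python
from h import *
p=p0(); s=arm.get_state(); print(goto(axis_pt(p,.065),handangle(p,.7)),s["wrist_torque"],B(p)[1].T@s["force"],s["grip_width"]*88,s["gripper_force"])
```

```text
{'tcp': array([0.5407, 0.1814, 0.1572]), 'units': array([-0.09, -0.14,  0.04]), 'head': np.float64(148.1), 'q6': np.float64(-0.74), 'turn_units': np.float64(0.04)} [2.10000452 0.33833131 0.37237551] [0.01245469 9.25712825 4.80766804] 16.41884568389052 42.441729582933476
```

>>> apply_moves(deltas=[[1,0,0,0,0.14],[1,0,0,0,0.14],[1,0,0,0,0.14],[1,0,0,0,0.14],[1,0,0,0,0]])

```text
clock: 9.4
tcp_pos: [0.5422, 0.1823, 0.1583]
ee_rot: [-1.503, -2.758, -0.012]
force: [-2.0, 11.1, 5.3]
grip_width: 0.202
gripper_force: 41.4
```

Run:
```python
from h import *
p=p0(); s=arm.get_state(); print(goto(axis_pt(p,.065),handangle(p,1.15)),s["wrist_torque"],B(p)[1].T@s["force"],s["grip_width"]*88,s["gripper_force"])
```

```text
{'tcp': array([0.5422, 0.1823, 0.1583]), 'units': array([-0.14, -0.15,  0.08]), 'head': np.float64(122.8), 'q6': np.float64(-0.3), 'turn_units': np.float64(0.03)} [ 2.21891568 -0.10844592  0.17866393] [ 2.6534502  11.24220224  4.53680243] 17.747833558834124 41.35115275159478
```

>>> apply_moves(deltas=[[1,0,0,0.03,0.14],[1,0,0,0,0.14],[1,0,0,0,0.14],[1,0,0,0,0.14],[1,0,0,0,0]])

```text
clock: 9.9
tcp_pos: [0.5441, 0.1818, 0.1592]
ee_rot: [2.068, 2.363, 0.016]
force: [0.3, 8.0, 8.6]
grip_width: 0.199
gripper_force: 41.1
```

Run:
```python
from h import *
p=p0(); s=arm.get_state(); print(goto(axis_pt(p,.065),handangle(p,1.6)),s["wrist_torque"],B(p)[1].T@s["force"],s["grip_width"]*88,s["gripper_force"])
im=viewer.grab_frame("wrist")
cv2.imwrite("pics/w4.png",cv2.resize(cv2.convertScaleAbs(im[150:350,150:400,::-1],alpha=1.5,beta=15),(750,600),interpolation=cv2.INTER_CUBIC))
```

```text
{'tcp': array([0.5441, 0.1818, 0.1592]), 'units': array([-0.16, -0.16,  0.11]), 'head': np.float64(97.6), 'q6': np.float64(0.14), 'turn_units': np.float64(-0.03)} [ 1.64705872 -0.50703523  0.13594459] [5.81315189 7.82251746 6.57865372] 17.503235533493562 41.09716281294823
```

View pics/w4.png

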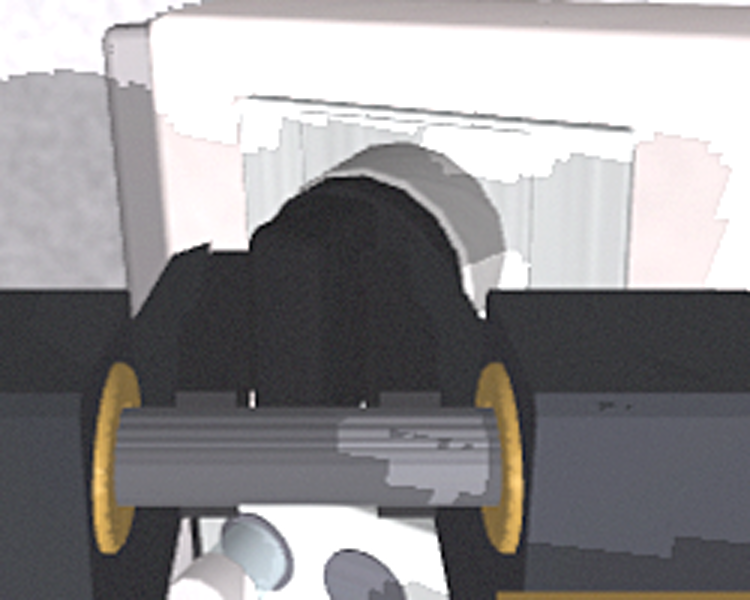

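The picture shows the bar still between the pads and the disc close to the boss. I continue to the stop.

>>> apply_moves(deltas=[[1,0,0,0,0.14],[1,0,0,0,0.14],[1,0,0,0,0.14],[1,0,0,0,0.14],[1,0,0,0,0]])

```text
clock: 10.45
tcp_pos: [0.5446, 0.1807, 0.1603]
ee_rot: [2.533, 1.855, 0.015]
force: [-1.7, 3.9, 14.4]
grip_width: 0.188
gripper_force: 40.9
```

Run:
```python
from h import *
p=p0(); s=arm.get_state(); print(goto(axis_pt(p,.065),handangle(p,2.05)),s["wrist_torque"],B(p)[1].T@s["force"],s["grip_width"]*88,s["gripper_force"])
```

```text
{'tcp': array([0.5446, 0.1807, 0.1603]), 'units': array([-0.18, -0.11,  0.16]), 'head': np.float64(72.4), 'q6': np.float64(0.58), 'turn_units': np.float64(-0.08)} [ 0.73424037 -0.23428906 -0.00769378] [ 6.32671596  4.12075853 12.97150542] 16.56783250681144 40.93695876770653
```

>>> apply_moves(deltas=[[1,0,0,-0.04,0.1],[1,0,0,0,0.1],[1,0,0,0,0.1],[1,0,0,0,0]])

```text
clock: 10.85
tcp_pos: [0.5444, 0.18, 0.1609]
ee_rot: [2.733, 1.546, 0.014]
force: [-0.3, 2.2, 13.2]
grip_width: 0.184
gripper_force: 40.4
```

Run:
```python
from h import *
p=p0(); s=arm.get_state(); print(goto(axis_pt(p,.065),handangle(p,2.4)),s["wrist_torque"],B(p)[1].T@s["force"],s["grip_width"]*88,s["gripper_force"])
```

```text
{'tcp': array([0.5444, 0.18  , 0.1609]), 'units': array([-0.17, -0.07,  0.18]), 'head': np.float64(59.0), 'q6': np.float64(0.82), 'turn_units': np.float64(0.04)} [ 0.39296069 -0.294983   -0.01105934] [ 6.66462265  2.25758553 11.39399856] 16.22866601568872 40.423746295273304
```

>>> apply_moves(deltas=[[1,0,0,0,0.07],[1,0,0,0,0.07],[1,0,0,0,0]])

```text
clock: 11.15
tcp_pos: [0.5443, 0.1799, 0.1609]
ee_rot: [2.814, 1.394, 0.014]
force: [-1.3, 2.0, 13.6]
grip_width: 0.173
gripper_force: 40.4
```

Run:
```python
from h import *
p=p0(); s=arm.get_state(); print(goto(axis_pt(p,.065),handangle(p,2.4)),s["wrist_torque"],B(p)[1].T@s["force"],s["grip_width"]*88,s["gripper_force"])
```

```text
{'tcp': array([0.5443, 0.1799, 0.1609]), 'units': array([-0.17, -0.05,  0.18]), 'head': np.float64(52.7), 'q6': np.float64(0.93), 'turn_units': np.float64(-0.09)} [ 0.30523262 -0.26572279  0.04971529] [ 6.03307444  2.24490487 12.233493  ] 15.20863629615701 40.3777601569891
```

>>> apply_moves(deltas=[[1,0,0,0,0.1],[1,0,0,0,0.1],[1,0,0,0,0]])

```text
clock: 11.45
tcp_pos: [0.5437, 0.1798, 0.161]
ee_rot: [2.914, 1.171, 0.011]
force: [-4.7, 1.8, 16.0]
grip_width: 0.183
gripper_force: 42.2
```

Run:
```python
from h import *
p=p0(); s=arm.get_state(); print(goto(axis_pt(p,.065),handangle(p,2.4)),s["wrist_torque"],B(p)[1].T@s["force"],s["grip_width"]*88,s["gripper_force"])
f=viewer.grab_frame("wrist"); np.save("w5.npy",f)
```

```text
{'tcp': array([0.5437, 0.1798, 0.161 ]), 'units': array([-0.15, -0.01,  0.19]), 'head': np.float64(43.8), 'q6': np.float64(1.08), 'turn_units': np.float64(-0.29)} [0.22480787 0.19809302 0.67736578] [ 4.3145639   2.58327242 16.03040594] 16.13490678075673 42.16124611906707
```

The wrist torque jumped to 0.68 N m, so the knob is at its stop. I open the gripper and withdraw along the screw axis.

>>> apply_moves(deltas=[[0.5,-0.03,-0.02,-0.07,0],[0.3,-0.07,-0.05,-0.15,0],[0.2,-0.04,-0.03,-0.1,0],[0.2,-0.08,-0.05,-0.17,0]])

```text
clock: 11.9
tcp_pos: [0.5338, 0.1772, 0.1681]
ee_rot: [2.915, 1.171, -0.002]
force: [0.4, -0.9, 0.7]
grip_width: 0.398
gripper_force: 0.0
```

>>> apply_moves(deltas=[[0.2,-0.42,-0.28,-0.87,0],[0.2,-0.42,-0.28,-0.87,0],[0.2,-0.42,-0.28,-0.87,0],[0.2,-0.42,-0.28,-0.87,0],[0.2,0,0,-0.8,0],[0.2,0,0,0,0]])

```text
clock: 12.5
tcp_pos: [0.4861, 0.169, 0.279]
ee_rot: [2.915, 1.171, 0.009]
force: [-0.0, -0.3, 0.2]
grip_width: 0.402
gripper_force: 0.0
```

Run:
```python
from h import *
p=p0(); s=arm.get_state(); print(s["clock"],s["tcp_pos"],s["force"],np.degrees(s["qpos"][5]))
f=viewer.grab_frame("wrist"); c=viewer.calibration("wrist"); np.save("w6.npy",f); np.save("w6c.npy",c,allow_pickle=True)
t=viewer.grab_frame("top"); np.save("t6.npy",t)
print(proj("wrist",axis_pt(p,.058),c))
# model fit: dark mask vs projected silhouette, over turn & underside height
g=f.max(2).astype(int)
from itertools import product
def sil(n,cal,shape,side,u,t):
    m=np.zeros(shape,np.uint8); K=knob(p,side,u,t)
    for a,b in ((0,1),(2,3)):
        cv2.fillConvexPoly(m,cv2.convexHull(proj(n,np.vstack([K[a],K[b]]),cal).round().astype(np.int32)),1)
    return m
for n,im,cal in (("wrist",f,c),("top",t,viewer.calibration("top"))):
  for side in (1,-1):
    g=im.max(2); c0=proj(n,axis_pt(p,.045,y=.092*side),cal)[0]
    yy,xx=np.mgrid[:384,:512]; rad=45 if n=="wrist" else 18
    R0=np.hypot(xx-c0[0],yy-c0[1])<rad; D=(g<85)&R0
    res=sorted((-(np.sum(D&(M>0))/np.sum(D|(M>0))),u,t) for u,t in product((.028,.030,.032,.036,.041),np.arange(-.4,2.6,.1)) for M in [sil(n,cal,g.shape,side,u,t)])
    print(n,side,c0.round(),D.sum(),[(round(a,3),b,round(float(t),1)) for a,b,t in res[:6]])
```

```text
12.5 [0.48607097 0.16902506 0.27895953] [-0.02150508 -0.26447018  0.20374391] 62.635441622116275
[[294.06999616 136.7371999 ]]
wrist 1 [297. 129.] 1917 [(np.float64(-0.761), 0.036, -0.4), (np.float64(-0.759), 0.036, 2.5), (np.float64(-0.752), 0.036, -0.3), (np.float64(-0.749), 0.036, 2.4), (np.float64(-0.745), 0.036, -0.2), (np.float64(-0.744), 0.032, -0.4)]
wrist -1 [458. 241.] 3060 [(np.float64(-0.444), 0.036, -0.4), (np.float64(-0.442), 0.036, -0.2), (np.float64(-0.439), 0.032, -0.4), (np.float64(-0.439), 0.036, -0.1), (np.float64(-0.438), 0.032, -0.1), (np.float64(-0.437), 0.036, -0.3)]
top 1 [202. 185.] 753 [(np.float64(-0.183), 0.041, 0.4), (np.float64(-0.181), 0.041, 0.8), (np.float64(-0.18), 0.041, 0.3), (np.float64(-0.18), 0.041, 0.6), (np.float64(-0.18), 0.041, 0.7), (np.float64(-0.18), 0.041, 1.1)]
top -1 [264. 176.] 144 [(np.float64(-0.809), 0.03, 2.5), (np.float64(-0.796), 0.041, 1.9), (np.float64(-0.791), 0.03, 2.3), (np.float64(-0.791), 0.03, 2.4), (np.float64(-0.787), 0.032, 2.3), (np.float64(-0.787), 0.032, 2.4)]
```

Run:
```python
from h import *
p=p0()
def sil(cal,u,t):
    m=np.zeros((384,512),np.uint8); K=knob(p,1,u,t)
    for a,b in ((0,1),(2,3)):
        cv2.fillConvexPoly(m,cv2.convexHull((proj("wrist",np.vstack([K[a],K[b]]),cal)*16).round().astype(np.int32)),1,shift=4)
    return m
for w,rows in (("w1",(0,283)),("w6",(0,384))):
    f=np.load(w+".npy"); cal=np.load(w+"c.npy",allow_pickle=True).item()
    c0=proj("wrist",axis_pt(p,.05),cal)[0]; g=cv2.GaussianBlur(f.max(2),(3,3),0)
    for thr in (60,):
        D=(g<thr); D[rows[1]:]=0
        n,l,st,_=cv2.connectedComponentsWithStats(D.astype(np.uint8)); 
        lab=l[int(c0[1])-3:int(c0[1])+4,int(c0[0])-3:int(c0[0])+4]; k=np.bincount(lab[lab>0]).argmax() if (lab>0).any() else 0
        D=(l==k); print(w,thr,c0.round(),st[k])
        res=[]
        for u in (.028,.030,.032,.035,.038,.041,.044):
            for t in np.arange(-.5,2.65,.1):
                M=sil(cal,u,t); M[rows[1]:]=0
                for dx in range(-3,4):
                    for dy in range(-3,4):
                        S=np.roll(M,(dy,dx),(0,1))>0; S[rows[1]:]=0
                        res.append((round(float((D&S).sum()/(D|S).sum()),3),u,round(float(t),1),dx,dy))
        res.sort(reverse=True); print(res[:7])
        for uu in (.028,.03,.032,.035,.041): print(uu,max(r for r in res if r[1]==uu))
    if w=="w6":
        x,y,W,H,_=st[k]; A=f.max(2)[y-6:y+H+6:2,x-6:x+W+6]
        A=A[:,:70]
        print("\n".join("".join("@%#*+=-. "[min(8,int(v)//16)] for v in r) for r in A[:45]))
```

```text
w1 60 [274. 263.] [ 253  236   44   47 1614]
[(0.925, 0.028, 0.5, -2, -3), (0.925, 0.028, 0.4, -2, -3), (0.92, 0.028, 0.3, -2, -3), (0.918, 0.03, 0.5, -2, -3), (0.918, 0.028, 0.6, -2, -3), (0.917, 0.032, 0.5, -1, -3), (0.916, 0.03, 0.4, -2, -3)]
0.028 (0.925, 0.028, 0.5, -2, -3)
0.03 (0.918, 0.03, 0.5, -2, -3)
0.032 (0.917, 0.032, 0.5, -1, -3)
0.035 (0.905, 0.035, 0.5, -1, -2)
0.041 (0.889, 0.041, 0.5, 1, -2)
w6 60 [296. 132.] [ 273  104   45   56 1744]
[(0.835, 0.028, 2.6, -3, 3), (0.833, 0.03, 2.6, -3, 3), (0.831, 0.03, 2.6, -3, 2), (0.83, 0.028, 2.5, -3, 3), (0.829, 0.028, -0.5, -3, 3), (0.828, 0.03, 2.5, -3, 3), (0.828, 0.03, 2.5, -3, 2)]
0.028 (0.835, 0.028, 2.6, -3, 3)
0.03 (0.833, 0.03, 2.6, -3, 3)
0.032 (0.822, 0.032, -0.5, -2, 2)
0.035 (0.81, 0.035, -0.5, -1, 0)
0.041 (0.789, 0.041, -0.5, 0, -2)
                 -+===--------..................         
        .      =*===-----.........................       
              ++==--.                 ............-.     
             ++-      -*%@@@@@%##*=.       .......--.    
            +-  .*@@@%%%%%%%%%%%%%%%%@#-     .---.--
[... 987 characters left out ...]
    
        ..   -#@%%%%%%%%##%%#%%%%%%%%%%%%%%=             
           .. .+%%%#%%%%%%#%%%%%%%%%%%%%=                
               -@%#%%%%%#%%%##%%%%%@*-                   
                @%%%%%%%%##%%#%%%%%#                     
                +%%%%#%%%%%%%#%%%%@.                     
                -@%%%%%%%%###%%%%@=                      
                 @%##%%%%%%%%%%#%#                       
                 +@%#%%%%%%#%#%%%-                       
                  %%%%%%%%%%%%%%%.                       
                   *##*+++-===-                          
==-                                                     +
 .===-                                                ++=
```

Run:
```python
from h import *
p=p0(); f=viewer.grab_frame("scene"); np.save("s6.npy",f)
b=cv2.resize(cv2.imread("pics/scene0.png"),(512,384),interpolation=cv2.INTER_AREA)[...,::-1]
for side in (1,-1):
    x,y=proj("scene",axis_pt(p,.045,y=.092*side))[0].round().astype(int)
    for nm,im in (("before",b),("after",f)):
        A=cv2.resize(im.max(2)[y-18:y+22,x-16:x+18],None,fx=2,fy=1.0,interpolation=cv2.INTER_LINEAR)
        print(side,nm,(x,y)); print("\n".join("".join("@%#*+=-. "[min(8,int(v)//20)] for v in r) for r in A))
for n in (.028,.030,.036,.041): print(n,proj("scene",axis_pt(p,n)).round(1))
```

```text
1 before (np.int64(305), np.int64(232))
=====-----================-----------=============================--
----==----------==========----------==--========--------============
-----------------=========------======--======----------============
-------=-----===------------------==----==================--========
------======--=-------------------======================--==========
---======---==-----------------==========++++****+++==========------
=========----=----==------=======+++++****#########*+++===========--
==+======-============-=====++*****#####%%%%%%%%%%%##*++============
+++=================--====++*###%%%%%%%%%%%%%%%%%%%%##*++===========
*++=====-================+**#%%%%%%%%%%%%%%%%%%%%%%%##*++===========
*+++==------==========+++*##%%%%%%%%%%%%%%%%%%%%%%%##**+============
++==---..---========++**###%%%%%%%%%%%%%%%%%%%%%%%%#**+====-========
----.....---======++*###%%%%%%%%%%%%%%%%%%%%%%%%%%##*+==============
-........--===+++++*##%%%%%%%%%%%%%%%%%%%%%%%%%%%##*++===--=========
..........--=====+**#%%%%%%%%%%%%%%%%%%%%%%%%%%%##*++====-==========
..............--==**#%%%%
[... 9486 characters left out ...]
........---============+++++++++****++=---...-...............
..................----=======++++++++++**+++=---...-................
......................----======+++++++++===------..................
..........................--------====----------....................
........................................---......................---
........................................---.....................--==
......................................----.....................--===
   ...................................--.......................--===
       .........................................................---=
0.028 [[302.2 237.5]]
0.03 [[302.5 236.8]]
0.036 [[303.4 234.8]]
0.041 [[304.1 233.1]]
```

The before/after scene pictures show the +y knob now sits as low on its boss as the tight one, with its bar at the same turn. The other knob is unchanged, and the gripper is clear of everything.

```bash
python3 -c "
from bench import arm
print(arm.sign_off())"
```

```text
the job is handed in; nothing more can be done
None
```

I pushed in the sprung-up +y knob, turned it clockwise until it hit its stop, let go and handed the job in at about 12.6 s; before/after pictures show it seated like the other knob, which is unchanged, but the hand-in gave no verdict.

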